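# Feed the filler block along the fence with the push stick

## Robot

A 7-joint arm with a two-finger parallel gripper is mounted at the origin on the work surface. World frame = base frame: x ahead of the robot, y to its left, z up, the work surface at z = 0. Lengths are in m, angles in rad, forces in N, time in s.
With the tool pointing down it reaches from about 0.35 to 0.9 m from the base axis. Payload 7.2 kg.
Tool frame: the origin (TCP) lies at the very end of the fingers, on their centre line; the grasp point (between the pads) lies 19 mm behind it; z points along the fingers, y is the line along which they close (so a half turn about z gives the same grasp; the last joint's range is limited). The gripper opens to 85 mm and grips with 20 to 120 N. Pads are 22 mm wide; open, the fingers measure 114 mm over their backs; the gripper's body (76 mm by 85 mm) begins 54 mm behind the grasp point. The pads swing forward as they close: fully open they stand 13 mm farther back than shut.
Start: joints at [1.155, 0.411, -0.013, 1.596, 0.006, 1.134, -0.082], TCP at [0.213, -0.588, 0.231] pointing down, gripper open.
Joint ranges: [-2.95, 2.95], [-0.29, 1.99], [-1.47, 1.44], [0.14, 2.54], [-1.03, 4.17], [0.13, 1.85], [-2.86, 2.86]. Speed limits (rad/s): [2.39, 2.39, 3.01, 3.01, 3.14, 3.14, 3.14].

## Interface

Orientations are given as a unit quaternion [w, x, y, z].
In Python, from station import robot gives the robot as it stands.
- The arm moves only by the tool carry_out, never from a script. Its argument "commands" is one flat list of numbers, 6 for each row, row after row: the shift along the tool's x, y, z each as a share of 750 mm, from -1 to 1, then the turn, a rotation vector about the tool's x, y, z each as a share of 0.08 rad, from -1 to 1. A call has 1 to 8 rows; each row shifts and turns the commanded pose from where the row before left it, along the tool's axes as they then stand; what a row does not reach is not made up. A row lasts 1/12 s, in which the tool goes at most 41.7 mm and 7.16 degrees, less where a joint would pass 70% of its speed; a pose out of reach is approached as far as the arm can. A call with a number of a shift or a turn outside -1 to 1 is refused whole. A call with a gripper value outside its range is refused whole. "hand" is the closure, from 0 (fully open) to 1 (shut), set as the call begins (left out, the last holds). The fingers move at their own pace and stop on an object; "squeeze" is the grip in N (left out, the last holds). Time passes only in rows, so rows that do not move let the fingers close. It gives the time, the measured TCP pose, the force, the opening and the grip force at its end, in the units of the state.
- robot.state(): the state, without advancing time (a new reading comes with each control period).
- robot.capture(name): name is "scene" or "top" or "wrist"; returns a dict with "frame" (384x512x3 uint8, red, green, blue), "intrinsics" (3x3 intrinsics, pixels), "R" (3x3) and "t" (3): a world point X has camera coordinates R X + t; the wrist camera has in their place "hand_eye" (4x4, takes a point from camera to tool coordinates, whose origin is the TCP and whose axes are the flange's). Camera axes: x right, y down, z forward; pixel columns grow to the right and rows downward; lengths in m; the calibration is good to about 2 mm. A picture is of the moment at which its call begins: read the wrist's pose just before it. There is no depth.
- robot.close_job(): hands the job in; it is judged then, once.
The state is a dict: "time": time; "joint_pos": joint angles; "joint_velocities": joint speeds; "joint_torque": joint torques, N m; "eef_pos": TCP position; "tool_rot": TCP orientation; "contact_force": force on the tool from outside, world axes, zero at the start; "wrist_torque": the same for the moment, N m; "width": opening from 0.0 (shut) to 1.0 (fully open); "gripper_force": force on a finger pad.
Only numpy, scipy, OpenCV 4.12 (cv2) and the standard library are available. Lean on these libraries where they do the work, as an engineer would, in place of code of your own. Each camera call takes 0.05 s, during which the arm holds its last target. There are 200 camera calls.

## Task

Pick up the orange push stick and use its L-shaped foot to press the white wooden block against the aluminium fence, then feed it along the fence over the brown sanding strip, square and close to the fence all the way, until its leading end lies on the green tape. Touch the block only with the stick. Then stand the push stick upright on the worktop, off the jig, and let go; leave the blue sanding block alone.

Things in the scene. Friction and masses are not known exactly. Their poses are not given: they have to be found in the camera images.
- jig: Fixed plywood board 150 (x) x 400 (y) x 12 mm on the worktop; origin centre of underside. +y: feed direction (robot's left). Fence rail 25 mm wide, full length, on the far (+x) side: guiding face at x=+45, top at z=37 mm. Flush on the board: red-brown sanding strip y=-10 to +90 (slides like the board), 30 mm green tape centred at y=+140. No end stop. Finished block: origin at x=20, y=90.
- block: Loose white wooden block 50 (x) x 100 (y) x 40 mm high, 0.15 to 0.3 kg, on the jig board before the sanding strip, long side roughly along the fence: 14 to 22 mm off it, up to 5 degrees askew. Origin: centre of its underside; +y points to its leading end.
- push_stick: Orange, black-capped, 0.2 kg, stands by itself left or right of the jig. Origin: underside, on the handle's axis. Upright handle 36 (x) x 24 (y) mm, z=35 to 115. L foot 35 high: heel x=-22..22, y=-20..16; cheek x=-36..-22, y=-20..100. In use: axes along the jig's, foot a few mm above the board; heel front (y=16) pushes the block's rear end, cheek (x=-22) presses its robot-side face to the fence.
- sanding_block: Bystander: blue hand sanding block, flat foot 70 (x) x 110 (y) x 26 mm without a notch, upright handle 36 x 24 mm up to 106 mm height; origin at the centre of its underside. It stands on the other side of the jig from the push stick.
Things that resemble listed ones, but are neither listed nor needed, are in the scene too. There is more than one size of the push_stick; the one meant has the size given above.

How it is judged:
By the outcome, as a careful person would: the job done as asked, in the order asked, and still so for the second after the job is handed in, with the robot touching nothing.
It also fails if it takes over 59 s, if anything falls off the work surface, if the arm or the gripper's body presses on something with over 40 N, if the wrist force passes 120 N, or if a joint passes its speed limit or range.

## Working session

There is one attempt and no reset: what is moved stays moved. The work goes in short steps, Python scripts to look and compute and a tool call to move; the robot and the scene stay as the last step left them, time stands still between calls to the robot, and variables do not carry over. Pictures are saved under pics/ and viewed, at most 11 in all, crops included, and the job is handed in when it is done.

Besides the shell and the picture viewer there is one more tool, called in YAML: its name, and indented under it one key for each argument. carry_out: Moves the arm, as the interface text tells. Shift numbers are shares of 750 mm and turn numbers shares of 0.08 rad, none past 1 either way. Its arguments: {"type":"object","properties":{"commands":{"type":"array"},"hand":{"type":"number"},"squeeze":{"type":"number"}},"required":["commands"]}

```bash
mkdir -p pics; ls
python3 - <<'E'
from station import robot
import cv2,pickle
s=robot.state();print(s)
d={}
for n in("scene","top"):
    c=robot.capture(n);d[n]=c;cv2.imwrite(f"pics/{n}0.png",cv2.resize(c["frame"][:,:,::-1],(800,600),interpolation=cv2.INTER_CUBIC))
    print(n,c["intrinsics"],c["R"],c["t"])
pickle.dump(d,open("c0.pkl","wb"))
E
```

```text
pics
{'time': 0.0, 'joint_pos': array([ 1.1547982 ,  0.41194182, -0.01269539,  1.59705866,  0.00557849,
        1.13425834, -0.08220022]), 'joint_velocities': array([ 0.00036362,  0.00077094,  0.00054114, -0.00031206, -0.00115711,
        0.00191044, -0.00158991]), 'joint_torque': array([-5.76504626e-04, -6.00631070e+01,  6.82206955e-01, -2.99411470e+01,
        1.39048431e-02,  1.07653165e-02, -2.93551329e-05]), 'eef_pos': array([ 0.21280862, -0.58713123,  0.23042103]), 'tool_rot': array([-7.92677214e-04,  9.84917285e-01,  1.73023919e-01, -1.91280540e-04]), 'contact_force': array([-0.65114706, -0.94717375,  1.08372823]), 'wrist_torque': array([-0.00105211,  0.06266678, -0.08218032]), 'gripper_force': 0.0, 'width': 0.9986307850218329}
scene [[371.79399027   0.         263.75279896]
 [  0.         371.79399027 193.82136471]
 [  0.           0.           1.        ]] [[-0.72938443  0.68390439  0.016527  ]
 [ 0.52359284  0.57363441 -0.62991594]
 [-0.44028273 -0.45079746 -0.77648745]] [ 0.36913614 -0.22903348  1.20723925]
top [[486.84824412   0.         250.48730238]
 [  0.         486.84824412 187.64935728]
 [  0.           0.           1.        ]] [[ 0.02164481 -0.99971317 -0.01025121]
 [-0.99412823 -0.02043427 -0.10626152]
 [ 0.10602157  0.01249103 -0.99428537]] [-0.01056713  0.50597246  1.44237612]
```

View pics/top0.png

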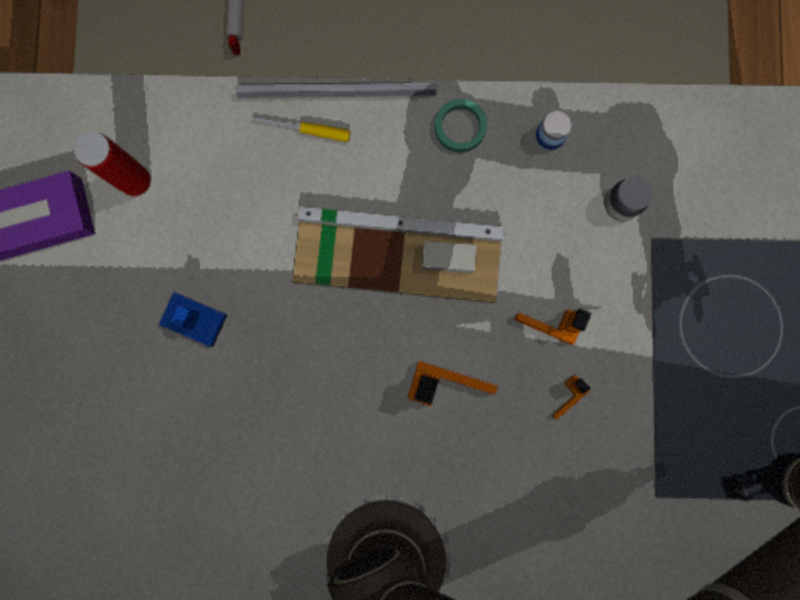

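View pics/scene0.png

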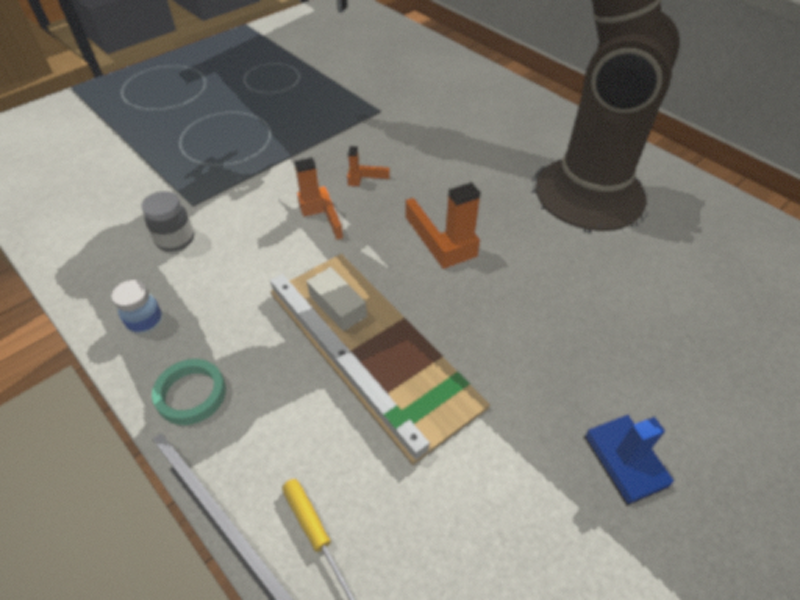

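Candidates for the push stick (800-px top view): A (575,325), B (425,385) and C (575,390). The cheek lengths come to roughly 125, 160 and 85 mm, so A fits the description. The blue block at (193,320) is the bystander. I'll check A in a close crop.

Run:
```python
import pickle,cv2,numpy as np
d=pickle.load(open("c0.pkl","rb"))
t=d["top"]["frame"][:,:,::-1];s=d["scene"]["frame"][:,:,::-1]
up=lambda a,k:cv2.resize(a,None,fx=k,fy=k,interpolation=cv2.INTER_CUBIC)
a=up(t[192:228,322:386],12)   # 768x432
cv2.imwrite("pics/A.png",a)
b=up(t[125:200,184:326],5.6); cv2.imwrite("pics/J.png",b)
```

```text
(no output)
```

View pics/A.png

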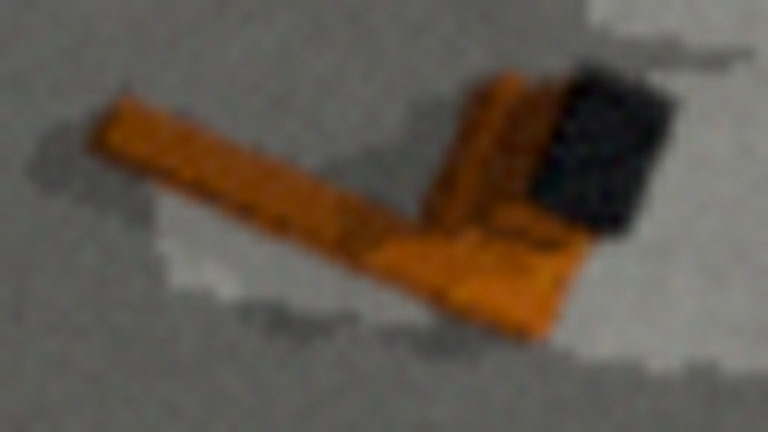

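View pics/J.png

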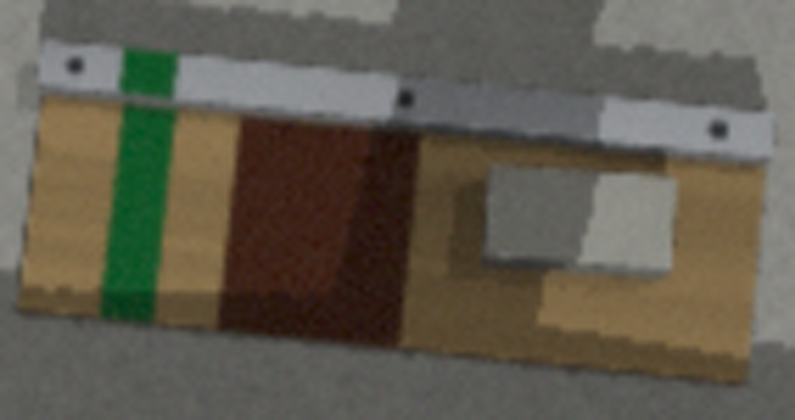

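A's cap is at about (600,150) in the crop, and its cheek runs left to (95,120) with proportions matching the description. In the jig crop, the block's top-face corners are at about (488,165), (677,178), (672,266) and (487,258).

```bash
cat > h.py <<'E'
import numpy as np
from scipy.optimize import least_squares
def proj(c,X):
    p=(np.array(c["R"])@np.atleast_2d(X).T).T+c["t"]; q=p@np.array(c["intrinsics"]).T
    return q[:,:2]/q[:,2:]
def place(P,L):
    x,y,a=P;L=np.array(L,float)/1000
    return np.c_[x+np.cos(a)*L[:,0]-np.sin(a)*L[:,1],y+np.sin(a)*L[:,0]+np.cos(a)*L[:,1],L[:,2]]
def fit(c,L,px,p0,z0=0):
    L=np.array(L,float);L[:,2]+=z0
    f=lambda P:(proj(c,place(P,L))-px)
    r=least_squares(lambda P:f(P).ravel(),p0,loss="soft_l1",x_scale=[.1,.1,.3])
    return r.x,np.round(f(r.x),1)
def unc(p,k,o): return (np.array(p,float)+.5)/k-.5+np.array(o)
E
python3 - <<'E'
import pickle,numpy as np
from h import *
c=pickle.load(open("c0.pkl","rb"))["top"]
print("cam",-np.array(c["R"]).T@c["t"])
J=[((20,310),(-75,200,12)),((745,377),(-75,-200,12)),((40,43),(70,200,37)),((775,113),(70,-200,37)),((40,90),(45,200,37)),((770,160),(45,-200,37)),((103,316),(-75,155,12)),((155,319),(-75,125,12)),((218,327),(-75,90,12)),((400,345),(-75,-10,12))]
B=[((488,165),(25,50,52)),((677,178),(25,-50,52)),((672,267),(-25,-50,52)),((487,258),(-25,50,52))]
S=[((122,95),(-22,100,35)),((95,148),(-36,100,35)),((545,340),(-36,-20,35)),((585,65),(18,12,115)),((675,100),(18,-12,115)),((625,238),(-18,-12,115)),((530,195),(-18,12,115))]
R={}
for n,Q,k,o in(("jig",J,5.6,(184,125)),("block",B,5.6,(184,125)),("stick",S,12,(322,192))):
    P,e=fit(c,[q[1] for q in Q],unc([q[0] for q in Q],k,o),[.6,-.1,0])
    R[n]=P;print(n,P,np.degrees(P[2]),e.tolist())
j,b=R["jig"],R["block"]
a=j[2];M=np.array([[np.cos(a),np.sin(a)],[-np.sin(a),np.cos(a)]])
print("block in jig",M@(b[:2]-j[:2]),np.degrees(b[2]-a))
pickle.dump(R,open("poses.pkl","wb"))
E
```

```text
cam [ 0.35030725 -0.01824169  1.48779056]
jig [ 0.58684175 -0.00946537 -0.07741214] -4.43538884262556 [[-0.4, -0.1], [0.6, 0.7], [0.2, -0.5], [0.4, -0.5], [-0.7, -0.9], [0.6, -0.7], [-0.6, 0.3], [-0.2, 0.7], [-0.0, 0.4], [0.1, 0.4]]
block [ 0.57856024 -0.10837196 -0.03525749] -2.020105247897045 [[0.3, 0.1], [0.0, -0.4], [0.1, 0.3], [-0.4, 0.0]]
stick [ 0.45729811 -0.34384189 -0.38608128] -22.120827934598747 [[-0.2, 0.0], [0.3, -0.1], [0.2, -0.1], [-0.1, -0.5], [0.3, -0.0], [-0.3, 0.2], [-0.3, 0.4]]
block in jig [-0.00060778 -0.09925083] 2.4152835947285145
```

```bash
cat >> h.py <<'E'
from scipy.spatial.transform import Rotation as Ro
def Rt(s): w,x,y,z=s["tool_rot"];return Ro.from_quat([x,y,z,w])
def plan(s,x,y,z,yaw):
    "turn first (rotvec shares total), then shift in target axes (shares total)"
    T=Ro.from_euler("z",yaw)*Ro.from_euler("x",np.pi); C=Rt(s)
    d=T.inv().apply(np.array([x,y,z])-s["eef_pos"])
    print("turn",np.round((C.inv()*T).as_rotvec()/.08,2),"shift",np.round(d/.75,4),"len mm",np.round(1000*np.linalg.norm(d)))
def tyaw(s): v=Rt(s).apply([1,0,0]);return np.arctan2(v[1],v[0])
E
python3 - <<'E'
from station import robot
from h import *
s=robot.state();print(tyaw(s)); plan(s,.4573,-.3438,.2,-.386)
E
```

```text
0.34783760822538634
turn [-0.02  0.01  9.17] shift [ 0.1798 -0.4233  0.0407] len mm 346.0
```

carry_out:
  commands: [0, 0, 0, 0, 0, 1, 0, 0, 0, 0, 0, 1, 0, 0, 0, 0, 0, 1, 0, 0, 0, 0, 0, 1, 0, 0, 0, 0, 0, 1, 0, 0, 0, 0, 0, 1, 0, 0, 0, 0, 0, 1, 0, 0, 0, 0, 0, 1]
  hand: 0
  squeeze: 80

```text
time: 0.77
eef_pos: [0.2129, -0.5873, 0.2308]
tool_rot: [-0.0, 0.989, -0.148, -0.0]
contact_force: [0.4, -0.5, -0.4]
width: 1.003
gripper_force: 0.0
```

carry_out:
  commands: [0, 0, 0, 0, 0, 0.6, 0, 0, 0, 0, 0, 0.57, 0.018, -0.0423, 0.004, 0, 0, 0, 0.018, -0.0423, 0.004, 0, 0, 0, 0.018, -0.0423, 0.004, 0, 0, 0, 0.018, -0.0423, 0.004, 0, 0, 0, 0.018, -0.0423, 0.004, 0, 0, 0, 0.018, -0.0423, 0.004, 0, 0, 0]

```text
time: 1.43
eef_pos: [0.3605, -0.4402, 0.2129]
tool_rot: [-0.0, 0.981, -0.192, -0.0]
contact_force: [1.1, -0.3, 0.1]
width: 1.001
gripper_force: 0.0
```

carry_out:
  commands: [0.018, -0.0423, 0.004, 0, 0, 0, 0.018, -0.0423, 0.004, 0, 0, 0, 0.018, -0.0423, 0.004, 0, 0, 0, 0.018, -0.0423, 0.004, 0, 0, 0, 0, 0, 0, 0, 0, 0, 0, 0, 0, 0, 0, 0]

```text
time: 1.93
eef_pos: [0.4589, -0.342, 0.2006]
tool_rot: [-0.001, 0.982, -0.189, -0.0]
contact_force: [-1.0, -0.6, -0.9]
width: 1.0
gripper_force: 0.0
```

Run:
```python
from station import robot
from h import *
import cv2,pickle
s=robot.state();print(s["time"],s["eef_pos"],tyaw(s),s["joint_pos"])
c=robot.capture("wrist");pickle.dump((s,c),open("w1.pkl","wb"))
cv2.imwrite("pics/w1.png",cv2.resize(c["frame"][:,:,::-1],(800,600),interpolation=cv2.INTER_CUBIC))
```

```text
1.9333 [ 0.45894915 -0.34202693  0.20062361] -0.38087943116477724 [ 5.54821609e-01  3.50881771e-01  1.94841288e-03  1.76345131e+00
 -1.66231307e-03  1.02846157e+00 -1.39416571e+00]
```

View pics/w1.png

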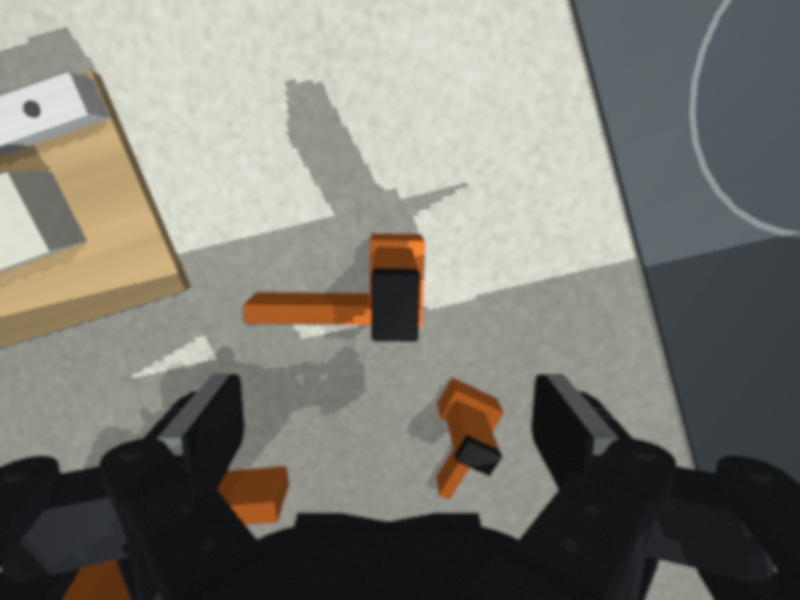

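Wrist view: the stick's cap corners are at (373,267), (419,269), (418,340) and (372,340), aligned with the tool. The small twin is at (475,450).

```bash
cat >> h.py <<'E'
def wcam(s,c):
    H=np.array(c["hand_eye"]);R=Rt(s).as_matrix()@H[:3,:3];t=s["eef_pos"]+Rt(s).as_matrix()@H[:3,3]
    return dict(R=R.T,t=-R.T@t,intrinsics=c["intrinsics"])
E
python3 - <<'E'
import pickle
from h import *
s,c=pickle.load(open("w1.pkl","rb"));k=800/512
P,e=fit(wcam(s,c),[(18,12,115),(18,-12,115),(-18,-12,115),(-18,12,115)],unc([(373,267),(419,269),(418,340),(372,340)],k,(0,0)),[.457,-.344,-.386])
print(P,e.tolist()); plan(s,P[0],P[1],.058,P[2])
E
```

```text
[ 0.4598817  -0.34501588 -0.39494558] [[-1.0, 0.9], [1.4, 0.1], [0.5, -0.3], [-0.7, -0.7]]
turn [-0.01  0.01  0.18] shift [0.0027 0.0032 0.1902] len mm 143.0
```

carry_out:
  commands: [0.0025, 0.003, 0.01, 0, 0, 0.15, 0, 0, 0.035, 0, 0, 0, 0, 0, 0.04, 0, 0, 0, 0, 0, 0.04, 0, 0, 0, 0, 0, 0.04, 0, 0, 0, 0, 0, 0.025, 0, 0, 0, 0, 0, 0, 0, 0, 0, 0, 0, 0, 0, 0, 0]

```text
time: 2.65
eef_pos: [0.4567, -0.3482, 0.0579]
tool_rot: [-0.0, 0.98, -0.199, -0.001]
contact_force: [-0.6, -0.2, 0.8]
width: 1.0
gripper_force: 0.0
```

carry_out:
  commands: [0, 0, 0, 0, 0, 0, 0, 0, 0, 0, 0, 0, 0, 0, 0, 0, 0, 0, 0, 0, 0, 0, 0, 0, 0, 0, 0, 0, 0, 0, 0, 0, 0, 0, 0, 0, 0, 0, 0, 0, 0, 0, 0, 0, 0, 0, 0, 0]
  hand: 1
  squeeze: 80

```text
time: 3.32
eef_pos: [0.4588, -0.3476, 0.0596]
tool_rot: [0.0, 0.98, -0.198, 0.001]
contact_force: [-1.3, 0.2, 5.2]
width: 0.273
gripper_force: 78.0
```

Run:
```python
from station import robot
from h import *
s=robot.state();print(s)
print(tyaw(s))
```

```text
{'time': 3.3167, 'joint_pos': array([ 5.63592288e-01,  5.27785223e-01,  7.01406604e-04,  1.87623161e+00,
       -3.07572863e-04,  7.36316011e-01, -1.40406850e+00]), 'joint_velocities': array([ 0.00097163, -0.00071519,  0.00043972, -0.00130358, -0.00191841,
       -0.00029818,  0.00022817]), 'joint_torque': array([-3.52887972e-02, -5.67231596e+01,  9.40727033e-01, -2.11013407e+01,
       -9.77458712e-02, -4.17475943e-01, -1.14879903e-02]), 'eef_pos': array([ 0.45878987, -0.34755437,  0.05963302]), 'tool_rot': array([ 2.93576013e-04,  9.80294403e-01, -1.97541088e-01,  5.62186528e-04]), 'contact_force': array([-1.34116507,  0.16304097,  5.22403669]), 'wrist_torque': array([-0.01622701,  0.28882867,  0.00459024]), 'gripper_force': 77.95036911964417, 'width': 0.27294392311537613}
-0.3976977539088392
```

```bash
cat >> h.py <<'E'
import pickle
def goal(s,jx,jy,z,off=0,dyaw=0):
    "stick origin at jig mm (jx,jy); off = stick origin in tool x, m"
    P=pickle.load(open("poses.pkl","rb"))["jig"]
    w=place(P,[(jx-1000*off,jy,0)])[0]; print("world",np.round(w,4)); plan(s,w[0],w[1],z,P[2]+dyaw)
def injig(s,off=0):
    P=pickle.load(open("poses.pkl","rb"))["jig"];a=P[2]
    d=np.array(s["eef_pos"][:2])-P[:2];v=1000*np.array([np.cos(a)*d[0]+np.sin(a)*d[1]+off,-np.sin(a)*d[0]+np.cos(a)*d[1]])
    print("stick in jig",np.round(v,1),"z",round(s["eef_pos"][2],4),"yaw deg",np.round(np.degrees(tyaw(s)-a),2),"F",np.round(s["contact_force"],1))
E
python3 - <<'E'
from station import robot
from h import *
s=robot.state();injig(s);goal(s,-14,-180,.15)
E
```

```text
stick in jig [-101.5 -347. ] z 0.0596 yaw deg -18.35 F [-1.3  0.2  5.2]
world [ 0.559  -0.1878  0.    ]
turn [ 0.01 -0.01 -4.  ] shift [ 0.1167 -0.2226 -0.1205] len mm 209.0
```

carry_out:
  commands: [0, 0, -0.015, 0, 0, 0, 0, 0, -0.03, 0, 0, 0, 0, 0, -0.04, 0, 0, 0, 0, 0, -0.035, 0, 0, 0, 0, 0, 0, 0, 0, -1, 0, 0, 0, 0, 0, -1, 0, 0, 0, 0, 0, -1, 0, 0, 0, 0, 0, -1]

```text
time: 3.98
eef_pos: [0.4582, -0.3471, 0.1495]
tool_rot: [0.0, 0.999, -0.037, 0.0]
contact_force: [0.1, 0.2, -2.3]
width: 0.273
gripper_force: 78.5
```

carry_out:
  commands: [0.0117, -0.0226, 0, 0, 0, 0, 0.0175, -0.0334, 0, 0, 0, 0, 0.0175, -0.0334, 0, 0, 0, 0, 0.0175, -0.0334, 0, 0, 0, 0, 0.0175, -0.0334, 0, 0, 0, 0, 0.0175, -0.0334, 0, 0, 0, 0, 0.0175, -0.0334, 0, 0, 0, 0, 0, 0, 0, 0, 0, 0]

```text
time: 4.65
eef_pos: [0.5618, -0.18, 0.1493]
tool_rot: [-0.002, 0.999, -0.035, 0.001]
contact_force: [0.7, 1.2, -1.7]
width: 0.274
gripper_force: 78.8
```

Run:
```python
from station import robot
from h import *
import cv2
c0=robot.capture("top")
s=robot.state();injig(s);print(s["width"],s["gripper_force"])
c=robot.capture("wrist");pickle.dump((s,c,c0),open("w2.pkl","wb"))
cv2.imwrite("pics/w2.png",cv2.resize(c["frame"][:,:,::-1],(800,600),interpolation=cv2.INTER_CUBIC))
```

```text
stick in jig [ -13.1 -175.2] z 0.1491 yaw deg 0.32 F [-0.1 -0.4 -2.1]
0.27158980269728317 78.83622407913208
```

View pics/w2.png

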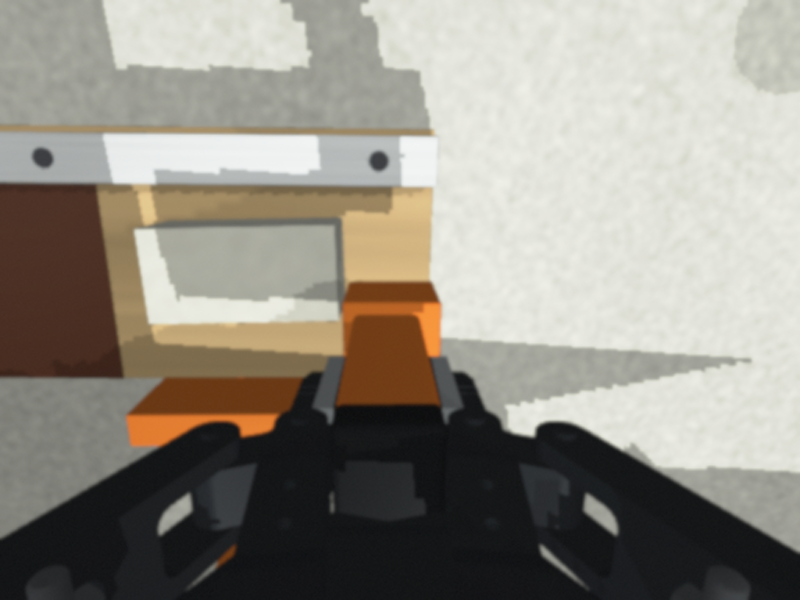

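Wrist view: the stick is held upright, with the cheek's leading end at (130,415) and the heel's far face between (344,303) and (440,303). The block's top face has corners (135,230), (337,223), (340,320) and (150,325), and the fence's inner top edge runs from (0,184) to (438,187).

Run:
```python
from h import *
s,c,_=pickle.load(open("w2.pkl","rb"));k=800/512;W=wcam(s,c)
R=pickle.load(open("poses.pkl","rb"))
def F(Q,p0,z0=0):
    return fit(W,[q[1] for q in Q],unc([q[0] for q in Q],k,(0,0)),p0,z0)
z0=1000*(s["eef_pos"][2]-.0596)
S=[((130,415),(-22,100,35)),((165,378),(-22,100,0)),((131,445),(-36,100,35)),((344,303),(22,16,35)),((440,303),(22,-20,35)),((350,283),(22,16,0)),((434,283),(22,-20,0))]
P,e=F(S,[*s["eef_pos"][:2],tyaw(s)],z0);print("stick",P,e.tolist())
d=P[:2]-s["eef_pos"][:2];a=tyaw(s);print("in tool mm",1000*(np.cos(a)*d[0]+np.sin(a)*d[1]),1000*(-np.sin(a)*d[0]+np.cos(a)*d[1]),np.degrees(P[2]-a))
B=[((135,230),(25,50,52)),((337,223),(25,-50,52)),((340,320),(-25,-50,52)),((150,325),(-25,50,52))]
b,e=F(B,R["block"]);print("block",b,e.tolist())
# jig: full points + row-only points on fence edges
J=[((435,136),(70,-200,37)),((438,187),(45,-200,37)),((123,377),(-75,-10,12))]
px=unc([q[0] for q in J],k,(0,0));lp=unc([(0,184),(100,134),(42,157),(379,161)],k,(0,0));lx=[45,70,57.5,57.5]
def f(P):
    r=list((proj(W,place(P[:3],[q[1] for q in J]))-px).ravel())
    L=proj(W,place(P[:3],[(x,y,37) for x,y in zip(lx,P[3:])]))-lp
    return np.r_[r,L.ravel()]
r=least_squares(f,[*R["jig"],30,-20,0,-170],loss="soft_l1",x_scale=[.1,.1,.3,50,50,50,50]);j=r.x[:3];print("jig",j,np.degrees(j[2]),np.round(r.fun,1))
M=lambda j:np.array([[np.cos(j[2]),np.sin(j[2])],[-np.sin(j[2]),np.cos(j[2])]])
for n,q in(("stick",P),("block",b)):
    for jj in (j,R["jig"]): print(n,"in jig",M(jj)@(q[:2]-jj[:2])*1000,np.degrees(q[2]-jj[2]))
```

```text
stick [ 0.55840731 -0.18140498 -0.06967147] [[-1.8, -0.5], [1.5, -1.0], [0.8, 0.9], [-1.2, 0.8], [1.3, 0.7], [-0.2, -0.6], [-0.4, -0.6]]
in tool mm -1.9142451243859502 1.5565815976403754 0.12297109799283452
block [ 0.58014363 -0.10802803 -0.04329002] [[-0.2, -0.5], [-0.8, 0.4], [0.8, 0.1], [0.3, 0.0]]
jig [ 0.58756112 -0.0071128  -0.08006302] -4.587273329732422 [ 1.1 -0.1 -1.9  0.   0.2  0.8  0.  -0.6  0.  -0.8 -0.   0.8 -0.   0.2]
stick in jig [ -15.12095809 -176.06550796] 0.5953918717116476
stick in jig [ -15.0523576  -173.62365219] 0.44350738460478517
block in jig [   0.67722116 -101.18519797] 2.1069377225152164
block in jig [  0.94426495 -98.7854844 ] 1.9550532354083536
```

carry_out:
  commands: [0, 0, 0.012, 0, 0, 0.1, 0, 0, 0.02, 0, 0, 0, 0, 0, 0.02, 0, 0, 0, 0, 0, 0.02, 0, 0, 0, 0, 0, 0.015, 0, 0, 0, 0, 0, 0.01, 0, 0, 0, 0, 0, 0, 0, 0, 0, 0, 0, 0, 0, 0, 0]

```text
time: 5.42
eef_pos: [0.5583, -0.1878, 0.0758]
tool_rot: [-0.0, 0.999, -0.043, -0.0]
contact_force: [0.1, 0.2, -2.0]
width: 0.271
gripper_force: 78.8
```

Run:
```python
from station import robot
from h import *
R=pickle.load(open("poses.pkl","rb"));R["jig"]=np.array([.5872,-.0083,-.0788]);pickle.dump(R,open("poses.pkl","wb"))
s=robot.state();injig(s,-.0019);goal(s,17,-176,.0756,-.0019)
```

```text
stick in jig [ -16.6 -181.2] z 0.0758 yaw deg -0.45 F [ 0.1  0.2 -2. ]
world [ 0.5922 -0.1852  0.    ]
turn [ 0.    0.01 -0.1 ] shift [ 0.0448 -0.0069  0.0003] len mm 34.0
```

carry_out:
  commands: [0.004, 0, 0, 0, 0, -0.1, 0.005, 0, 0, 0, 0, 0, 0.005, 0, 0, 0, 0, 0, 0.005, 0, 0, 0, 0, 0, 0.005, 0, 0, 0, 0, 0, 0.005, 0, 0, 0, 0, 0, 0.005, 0, 0, 0, 0, 0, 0.004, 0, 0, 0, 0, 0]

```text
time: 6.08
eef_pos: [0.5873, -0.1895, 0.076]
tool_rot: [0.0, 0.999, -0.039, -0.0]
contact_force: [-1.7, 0.3, -1.2]
width: 0.272
gripper_force: 78.8
```

carry_out:
  commands: [0.002, 0, 0, 0, 0, 0, 0.002, 0, 0, 0, 0, 0, 0.001, 0, 0, 0, 0, 0, 0, 0, 0, 0, 0, 0, 0, 0, 0, 0, 0, 0]

```text
time: 6.5
eef_pos: [0.5909, -0.1898, 0.076]
tool_rot: [0.0, 0.999, -0.039, 0.0]
contact_force: [-0.3, 0.2, -2.0]
width: 0.27
gripper_force: 78.8
```

Run:
```python
from station import robot
from h import *
import cv2
s=robot.state();injig(s,-.0019)
c=robot.capture("wrist");pickle.dump((s,c),open("w3.pkl","wb"))
cv2.imwrite("pics/w3.png",cv2.resize(c["frame"][:,:,::-1],(800,600),interpolation=cv2.INTER_CUBIC))
```

```text
stick in jig [  16.1 -180.7] z 0.076 yaw deg 0.05 F [-0.3  0.2 -2. ]
```

View pics/w3.png

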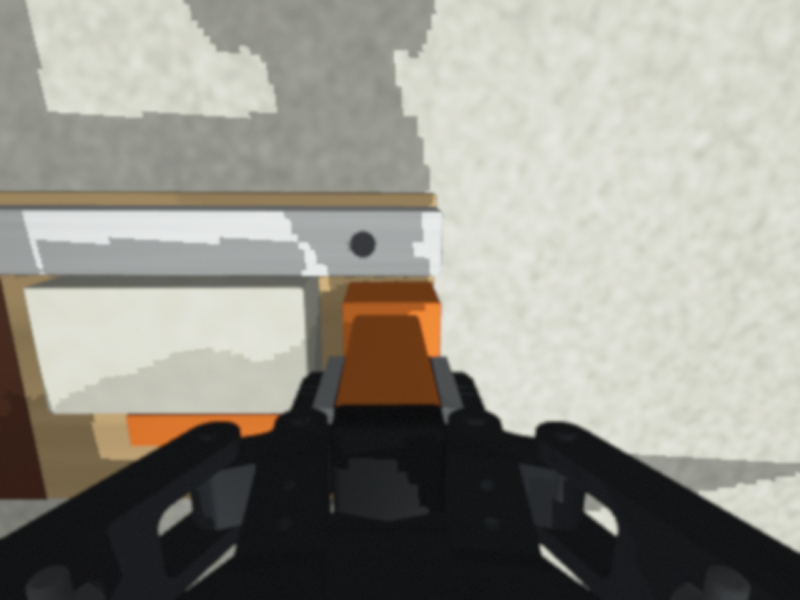

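The block is now square to the fence (top face (25,288) to (305,287)), with the cheek along its near face at y≈415. There is no pressing force yet, so I'll nudge in.

carry_out:
  commands: [0.001, 0, 0, 0, 0, 0, 0, 0, 0, 0, 0, 0, 0, 0, 0, 0, 0, 0]

```text
time: 6.8
eef_pos: [0.5914, -0.1899, 0.076]
tool_rot: [0.0, 0.999, -0.039, -0.0]
contact_force: [-2.5, -0.1, -2.6]
width: 0.271
gripper_force: 78.8
```

carry_out:
  commands: [0.001, 0, 0, 0, 0, 0, 0, 0, 0, 0, 0, 0, 0, 0, 0, 0, 0, 0]

```text
time: 7.05
eef_pos: [0.5916, -0.19, 0.0759]
tool_rot: [-0.0, 0.999, -0.039, -0.001]
contact_force: [-4.5, 0.1, 0.5]
width: 0.272
gripper_force: 79.0
```

carry_out:
  commands: [0.001, 0, 0, 0, 0, 0, 0, 0, 0, 0, 0, 0, 0, 0, 0, 0, 0, 0]

```text
time: 7.3
eef_pos: [0.5918, -0.19, 0.0758]
tool_rot: [-0.0, 0.999, -0.039, -0.001]
contact_force: [-5.7, -0.1, 0.4]
width: 0.274
gripper_force: 79.2
```

carry_out:
  commands: [0, -0.003, 0, 0, 0, 0, 0, -0.005, 0, 0, 0, 0, 0, -0.005, 0, 0, 0, 0, 0, -0.005, 0, 0, 0, 0, 0, -0.005, 0, 0, 0, 0, 0, -0.005, 0, 0, 0, 0, 0, -0.005, 0, 0, 0, 0, 0, -0.005, 0, 0, 0, 0]

```text
time: 7.97
eef_pos: [0.5937, -0.1637, 0.0756]
tool_rot: [0.001, 0.999, -0.04, -0.001]
contact_force: [-5.6, -3.6, -1.3]
width: 0.266
gripper_force: 79.0
```

carry_out:
  commands: [0, -0.006, 0, 0, 0, 0, 0, -0.006, 0, 0, 0, 0, 0, -0.006, 0, 0, 0, 0, 0, -0.006, 0, 0, 0, 0, 0, -0.006, 0, 0, 0, 0, 0, -0.006, 0, 0, 0, 0, 0, -0.006, 0, 0, 0, 0, 0, -0.006, 0, 0, 0, 0]

```text
time: 8.63
eef_pos: [0.5967, -0.1275, 0.0756]
tool_rot: [0.001, 0.999, -0.04, -0.001]
contact_force: [-4.9, -4.8, -2.2]
width: 0.271
gripper_force: 78.9
```

Run:
```python
from station import robot
from h import *
import cv2
s=robot.state();injig(s,-.0019)
c=robot.capture("wrist");pickle.dump((s,c),open("w4.pkl","wb"))
cv2.imwrite("pics/w4.png",cv2.resize(c["frame"][:,:,::-1],(800,600),interpolation=cv2.INTER_CUBIC))
```

```text
stick in jig [  16.9 -118.1] z 0.0756 yaw deg -0.03 F [-4.9 -4.8 -2.2]
```

View pics/w4.png

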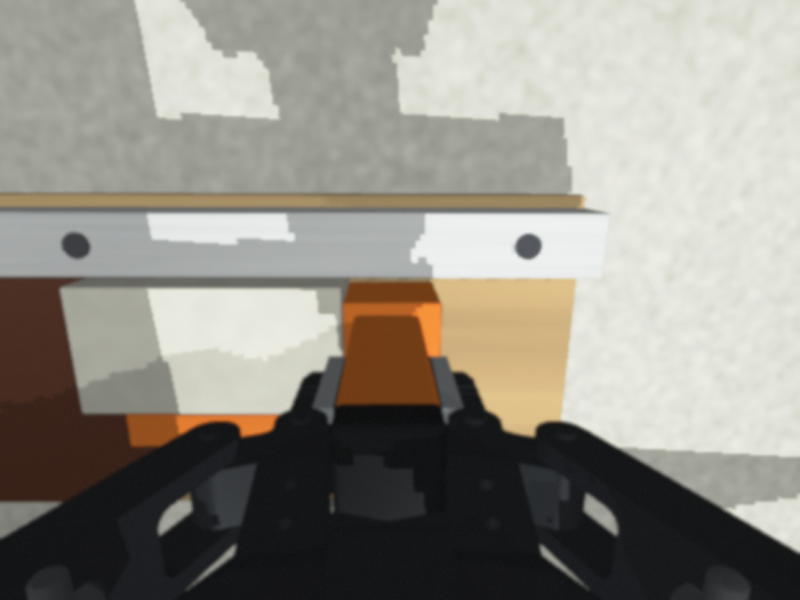

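The block is seated on the heel and flush with the fence (top face (62,288) to (343,290)). I'll keep feeding.

carry_out:
  commands: [0, -0.006, 0, 0, 0, 0, 0, -0.006, 0, 0, 0, 0, 0, -0.006, 0, 0, 0, 0, 0, -0.006, 0, 0, 0, 0, 0, -0.006, 0, 0, 0, 0, 0, -0.006, 0, 0, 0, 0, 0, -0.006, 0, 0, 0, 0, 0, -0.006, 0, 0, 0, 0]

```text
time: 9.35
eef_pos: [0.5996, -0.0915, 0.0756]
tool_rot: [0.001, 0.999, -0.04, -0.001]
contact_force: [-4.7, -3.0, -2.6]
width: 0.27
gripper_force: 79.0
```

carry_out:
  commands: [0, -0.006, 0, 0, 0, 0, 0, -0.006, 0, 0, 0, 0, 0, -0.006, 0, 0, 0, 0, 0, -0.006, 0, 0, 0, 0, 0, -0.006, 0, 0, 0, 0, 0, -0.006, 0, 0, 0, 0, 0, -0.006, 0, 0, 0, 0, 0, -0.006, 0, 0, 0, 0]

```text
time: 10.02
eef_pos: [0.6025, -0.0555, 0.0755]
tool_rot: [0.001, 0.999, -0.04, -0.001]
contact_force: [-3.8, -3.7, -1.5]
width: 0.271
gripper_force: 79.0
```

carry_out:
  commands: [0, -0.006, 0, 0, 0, 0, 0, -0.006, 0, 0, 0, 0, 0, -0.006, 0, 0, 0, 0, 0, -0.006, 0, 0, 0, 0, 0, -0.006, 0, 0, 0, 0, 0, -0.006, 0, 0, 0, 0, 0, -0.006, 0, 0, 0, 0, 0, -0.006, 0, 0, 0, 0]

```text
time: 10.68
eef_pos: [0.6055, -0.0194, 0.0755]
tool_rot: [0.001, 0.999, -0.04, -0.001]
contact_force: [-5.1, -3.7, -2.4]
width: 0.269
gripper_force: 79.0
```

carry_out:
  commands: [0, -0.006, 0, 0, 0, 0, 0, -0.006, 0, 0, 0, 0, 0, -0.006, 0, 0, 0, 0, 0, -0.006, 0, 0, 0, 0, 0, -0.006, 0, 0, 0, 0, 0, -0.004, 0, 0, 0, 0, 0, -0.003, 0, 0, 0, 0, 0, 0, 0, 0, 0, 0]

```text
time: 11.35
eef_pos: [0.6079, 0.0098, 0.0756]
tool_rot: [0.0, 0.999, -0.039, -0.001]
contact_force: [-4.7, -0.5, -3.7]
width: 0.267
gripper_force: 78.8
```

Run:
```python
from station import robot
from h import *
import cv2
s=robot.state();injig(s,-.0019)
c=robot.capture("wrist");t=robot.capture("top");pickle.dump((s,c,t),open("w5.pkl","wb"))
a=cv2.resize(t["frame"][120:200,180:330,::-1],(600,320),interpolation=cv2.INTER_CUBIC)
b=cv2.resize(c["frame"][100:,:,::-1],(500,277))
o=np.zeros((600,600,3),np.uint8);o[:320]=a;o[320:597,:500]=b
cv2.imwrite("pics/w5.png",o)
```

```text
stick in jig [17.3 19.7] z 0.0756 yaw deg 0.07 F [-4.7 -0.5 -3.7]
```

View pics/w5.png

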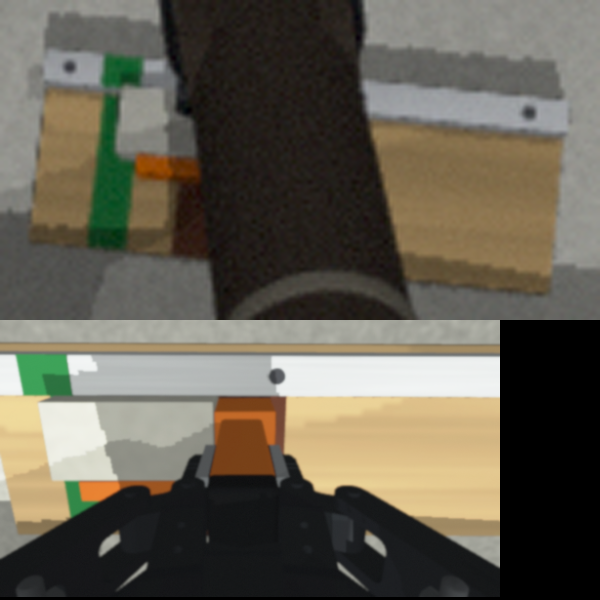

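The block's leading end overlaps the green tape. In the top crop its front corners are (120,88) and (117,153); in the wrist view the front edge is at x≈40. Next I'll measure the exact y against the tape.

Run:
```python
from h import *
s,c,t=pickle.load(open("w5.pkl","rb"));W=wcam(s,c);J=pickle.load(open("poses.pkl","rb"))["jig"]
def inj(cam,u,z):
    R=np.array(cam["R"]);o=-R.T@cam["t"];d=R.T@np.linalg.inv(cam["intrinsics"])@np.r_[u,1];p=o+d*(z/1000-o[2])/d[2]
    q=p[:2]-J[:2];a=J[2];return np.round(1000*np.array([np.cos(a)*q[0]+np.sin(a)*q[1],-np.sin(a)*q[0]+np.cos(a)*q[1]]),1)
T=lambda p:unc(p,4,(180,120))
V=lambda p:np.array([p[0]*512/500,(p[1]-320)*284/277+100])
print("top lead",inj(t,T((120,88)),52),inj(t,T((117,153)),52),"tape",inj(t,T((103,68)),37),inj(t,T((142,70)),37),inj(t,T((90,243)),12),inj(t,T((126,246)),12))
print("wrist lead",inj(W,V((40,402)),52),inj(W,V((52,480)),52),"rear",inj(W,V((214,402)),52),"tape",inj(W,V((21,394)),37),inj(W,V((72,394)),37),inj(W,V((17,355)),37),inj(W,V((67,355)),37))
```

```text
top lead [ 41.8 137.3] [ -7.5 134.2] tape [ 58.7 153.6] [ 60.1 124. ] [-72.4 151.7] [-71.9 124. ]
wrist lead [ 45.3 135.7] [ -3.8 137. ] rear [45.5 36.8] tape [ 46.6 156.9] [ 46.7 125.5] [ 70.4 154.7] [ 70.4 125. ]
```

carry_out:
  commands: [0, -0.003, 0, 0, 0, 0, 0, -0.002, 0, 0, 0, 0, 0, 0, 0, 0, 0, 0, 0, 0, 0, 0, 0, 0]

```text
time: 11.78
eef_pos: [0.6082, 0.013, 0.0757]
tool_rot: [0.0, 0.999, -0.039, -0.001]
contact_force: [-4.6, -1.6, -4.4]
width: 0.272
gripper_force: 79.0
```

Run:
```python
from station import robot
from h import *
s=robot.state();injig(s,-.0019);print(s["joint_pos"])
print("back y/x then up; park target:");
for p in((.45,-.30),):plan(s,*p,.16,-.0788)
```

```text
stick in jig [17.4 22.9] z 0.0757 yaw deg 0.04 F [-4.6 -1.6 -4.4]
[-0.01308376  0.55561062 -0.1206632   1.77491604  0.08743903  0.81759357
 -1.82457282]
back y/x then up; park target:
turn [0.01 0.02 0.01] shift [-0.1775  0.4326 -0.1124] len mm 361.0
```

carry_out:
  commands: [-0.0015, 0.0006, 0, 0, 0, 0, -0.002, 0.001, 0, 0, 0, 0, -0.002, 0.002, 0, 0, 0, 0, -0.003, 0.006, 0, 0, 0, 0, -0.003, 0.006, 0, 0, 0, 0, 0, 0, 0, 0, 0, 0, 0, 0, -0.01, 0, 0, 0, 0, 0, -0.02, 0, 0, 0]

```text
time: 12.45
eef_pos: [0.5983, 0.0023, 0.0976]
tool_rot: [0.0, 0.999, -0.039, -0.001]
contact_force: [-0.2, -0.1, -1.1]
width: 0.268
gripper_force: 78.8
```

carry_out:
  commands: [0, 0, -0.03, 0, 0, 0, 0, 0, -0.03, 0, 0, 0, 0, 0, -0.03, 0, 0, 0, 0, 0, 0, 0, 0, 0, 0, 0, 0, 0, 0, 0]

```text
time: 12.87
eef_pos: [0.6004, 0.0026, 0.1679]
tool_rot: [-0.0, 0.999, -0.039, 0.002]
contact_force: [-0.3, 0.0, -1.6]
width: 0.273
gripper_force: 79.0
```

Run:
```python
from station import robot
from h import *
import cv2
s=robot.state();injig(s,-.0019)
c=robot.capture("wrist");cv2.imwrite("pics/w6.png",cv2.resize(c["frame"][:,:,::-1],(800,600)));pickle.dump((s,c),open("w6.pkl","wb"))
plan(s,.46,-.36,.07,-.0788)
```

```text
stick in jig [10.4 11.9] z 0.1679 yaw deg 0.06 F [-0.3  0.  -1.6]
turn [-0.01 -0.05  0.01] shift [-0.1486  0.4967  0.1305] len mm 401.0
```

View pics/w6.png

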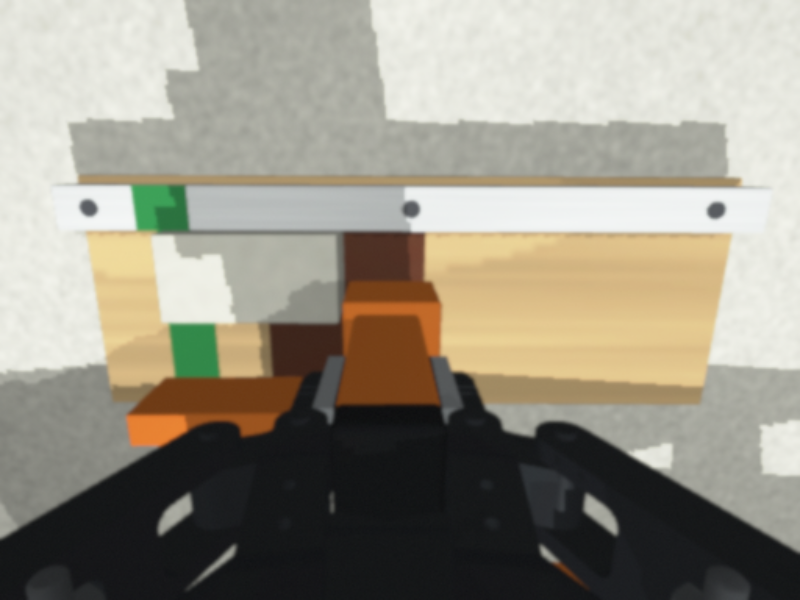

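The block stayed flush with the fence (top face (155,235) to (340,322)), with its leading end over the tape. I'll park the stick on the open worktop to the right.

carry_out:
  commands: [-0.006, 0.02, 0, 0, 0, 0, -0.0125, 0.042, 0, 0, 0, 0, -0.0125, 0.042, 0, 0, 0, 0, -0.0125, 0.042, 0, 0, 0, 0, -0.0125, 0.042, 0, 0, 0, 0, -0.0125, 0.042, 0, 0, 0, 0, -0.0125, 0.042, 0, 0, 0, 0, -0.0125, 0.042, 0, 0, 0, 0]

```text
time: 13.58
eef_pos: [0.5095, -0.228, 0.1646]
tool_rot: [-0.0, 0.999, -0.039, -0.001]
contact_force: [1.0, -0.6, -1.6]
width: 0.272
gripper_force: 79.0
```

carry_out:
  commands: [-0.0125, 0.042, 0, 0, 0, 0, -0.0125, 0.042, 0, 0, 0, 0, -0.0125, 0.042, 0, 0, 0, 0, -0.012, 0.04, 0, 0, 0, 0, -0.006, 0.02, 0, 0, 0, 0, 0, 0, 0, 0, 0, 0, 0, 0, 0, 0, 0, 0, 0, 0, 0, 0, 0, 0]

```text
time: 14.25
eef_pos: [0.4589, -0.3613, 0.1649]
tool_rot: [-0.001, 0.999, -0.038, -0.001]
contact_force: [0.1, 1.1, -1.7]
width: 0.271
gripper_force: 79.1
```

carry_out:
  commands: [0, 0, 0.02, 0, 0, 0, 0, 0, 0.03, 0, 0, 0, 0, 0, 0.03, 0, 0, 0, 0, 0, 0.025, 0, 0, 0, 0, 0, 0.015, 0, 0, 0, 0, 0, 0.01, 0, 0, 0, 0, 0, 0, 0, 0, 0, 0, 0, 0, 0, 0, 0]

```text
time: 14.92
eef_pos: [0.4593, -0.3624, 0.0688]
tool_rot: [-0.0, 0.999, -0.039, 0.0]
contact_force: [-0.1, -0.3, -1.1]
width: 0.269
gripper_force: 79.0
```

Run:
```python
from station import robot
from h import *
s=robot.state();print(s["eef_pos"],s["contact_force"],Rt(s).apply([0,0,1]));plan(s,.46,-.36,.0596,-.0788)
```

```text
[ 0.45931143 -0.36242817  0.0688159 ] [-0.0910541  -0.32923065 -1.06902314] [ 1.76782731e-04  1.02515540e-04 -9.99999979e-01]
turn [-0.   -0.    0.02] shift [ 0.0007 -0.0033  0.0123] len mm 10.0
```

carry_out:
  commands: [0, 0, 0.004, 0, 0, 0, 0, 0, 0.004, 0, 0, 0, 0, 0, 0.002, 0, 0, 0, 0, 0, 0.001, 0, 0, 0, 0, 0, 0, 0, 0, 0]

```text
time: 15.33
eef_pos: [0.4588, -0.3629, 0.0604]
tool_rot: [0.0, 0.999, -0.039, 0.0]
contact_force: [0.4, -0.5, -2.1]
width: 0.274
gripper_force: 79.0
```

carry_out:
  commands: [0, 0, 0.001, 0, 0, 0, 0, 0, 0, 0, 0, 0, 0, 0, 0, 0, 0, 0]

```text
time: 15.58
eef_pos: [0.4589, -0.3629, 0.0597]
tool_rot: [0.0, 0.999, -0.039, 0.0]
contact_force: [0.2, 0.2, -1.6]
width: 0.269
gripper_force: 79.3
```

carry_out:
  commands: [0, 0, 0.001, 0, 0, 0, 0, 0, 0, 0, 0, 0, 0, 0, 0, 0, 0, 0]

```text
time: 15.83
eef_pos: [0.459, -0.3629, 0.0597]
tool_rot: [0.0, 0.999, -0.039, 0.0]
contact_force: [-1.9, 1.6, 7.0]
width: 0.267
gripper_force: 80.2
```

carry_out:
  commands: [0, 0, 0, 0, 0, 0, 0, 0, 0, 0, 0, 0, 0, 0, 0, 0, 0, 0, 0, 0, 0, 0, 0, 0, 0, 0, 0, 0, 0, 0, 0, 0, 0, 0, 0, 0, 0, 0, 0, 0, 0, 0, 0, 0, 0, 0, 0, 0]
  hand: 0

```text
time: 16.5
eef_pos: [0.4588, -0.3628, 0.0588]
tool_rot: [0.0, 0.999, -0.039, -0.0]
contact_force: [0.2, 0.1, 1.3]
width: 1.001
gripper_force: 0.0
```

carry_out:
  commands: [0, 0, -0.01, 0, 0, 0, 0, 0, -0.03, 0, 0, 0, 0, 0, -0.04, 0, 0, 0, 0, 0, -0.04, 0, 0, 0, 0, 0, -0.04, 0, 0, 0, 0, 0, -0.04, 0, 0, 0, 0, 0, 0, 0, 0, 0, 0, 0, 0, 0, 0, 0]

```text
time: 17.17
eef_pos: [0.4597, -0.3635, 0.2115]
tool_rot: [0.001, 0.999, -0.039, 0.002]
contact_force: [-0.5, 0.1, -0.4]
width: 1.001
gripper_force: 0.0
```

Run:
```python
from station import robot
import cv2
c=robot.capture("scene");t=robot.capture("top")
import numpy as np
a=cv2.resize(c["frame"][80:320,140:460,::-1],(400,300));b=cv2.resize(t["frame"][110:270,90:410,::-1],(800,400))
o=np.zeros((600,800,3),np.uint8);o[:225,:300]=cv2.resize(a,(300,225));o[200:]=b;o[:200,:300]=cv2.resize(a,(300,200))
cv2.imwrite("pics/f.png",o);print(robot.state()["contact_force"])
```

```text
[-0.2632546   0.29606775 -0.24976766]
```

View pics/f.png

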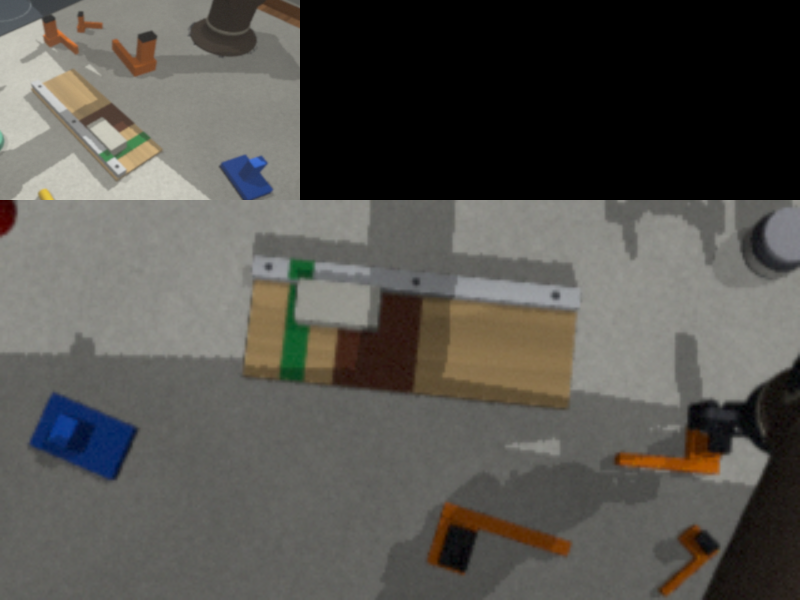

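The block is flush on the fence with its leading end on the tape at (297,300). The stick stands upright on the worktop at (690,455), and the sanding block hasn't moved.

```bash
python3 -c "
from station import robot
print(robot.close_job())"
```

```text
the job is handed in; nothing more can be done
None
```

The job is handed in at about 17 s: the block is flush against the fence with its leading end on the green tape, the push stick stands upright on the worktop off the jig, and the sanding block was not touched.

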